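# Clear an empty thread spool into the hitch-down pedal bin

### The job

Throw the empty thread spool into the small pedal bin and leave the bin shut: press the pedal right down and hitch it sideways under its catch so that the lid stays open by itself with your hand off it, put the spool in, then unhitch the pedal and ease it back up under your hand. Work the lid by its pedal only, feel for the bottom and never press the pedal harder than 20 N, never let the pedal snap up or the lid drop, and leave everything else on the bench where it is.

Things in the scene. Friction and masses are not known exactly. Their poses are not given: they have to be found in the camera images.
- bin: Round sheet-steel pedal bin, fixed on the bench: 190 mm across (182 inside), rim 250 mm and inner floor 78 mm above the bench, on a black plinth. Origin: on the bench under the bin's middle; z up; its front, where the pedal sticks out, looks along its own -x, the lid's hinge is at the back (+x). 'Its +y side' below is in this frame.
- bin_mouth (a point): Centre of the bin's mouth, level with the rim.
- pedal (a joint): Pedal's downward angle (rad): 0 = up, lid shut; grows as pressed. Turns about a level pin across the bin's middle, 24 mm above the bench. The lid follows at 6 times this angle through a push rod. Spring and lid push it back up with some 4 to 10 N at the tread. It stays down only when hitched under the catch.
- pedal_arm: Pedal's front arm: 12 mm round steel bar with the tread at its end; origin on the pivot pin (bin's middle, 24 mm up). It also swings sideways about its own upright axis there, from straight ahead (start) to at most 0.16 rad towards the bin's +y side (30 mm at the tread), with little resistance, but only while pressed down below the lip of the catch.
- tread (a point): Middle of the tread's upper face: ribbed plate 46 mm along the arm by 66 mm across with 5 mm side flanges, level within 0.18 rad; 190 mm ahead of the pivot pin and 66 mm above it when up (90 mm above the bench); 95 mm from the bin's wall. Geared to the lid it feels like 3 kg to a blow: touch down slowly. It moves on the pedal's arc, 35 to 55 mm down at full press.
- lid: Round steel lid, 198 mm across, 22 mm tall. Origin on its level hinge axis, 125 mm behind the bin's middle and 256 mm above the bench; its own z axis is upright when shut and leans back by 6 times the pedal angle: 1.0 to 1.65 rad when the pedal is hitched, up to 1.75 at the slot's bottom.
- spool: The EMPTY wooden thread spool, standing: bare core only 22 mm thick between two flanges 48 mm wide and 8 mm thick, 85 mm tall, 35 to 70 g; origin at the centre of its underside (z up). Stands at any of three places among the two full spools, neighbours at least 80 mm apart centre to centre.
- full_spool_a: a FULL thread spool, standing: same wooden end flanges (48 mm) and height (85 mm) as the empty one but wound with a fat barrel of thread 60 mm wide; origin at the centre of its underside. Leave alone.
- full_spool_b: a second full thread spool like full_spool_a. Leave alone.
- mug: white mug, 80 mm wide, 95 mm tall; origin under its centre. Leave alone.
- tape_roll: roll of paper tape lying flat, 96 mm wide, 48 mm tall; origin under its centre. Leave alone.
- glass_bottle: green glass bottle, 60 mm wide, 200 mm tall; origin under its centre. Leave alone.
- wax_tin: flat round metal tin, 68 mm wide, 32 mm tall; origin under its centre. Leave alone.
- mallet: wooden mallet lying down: head 58 mm thick and 85 mm long, handle 200 mm; origin under the handle, 110 mm from the head's axis. Leave alone.
- stamp_block: wooden stamping block 55 x 75 x 22 mm with a turned knob on top, 64 mm tall in all; origin under its centre. Leave alone.
- slot (a point): The catch plate in front of the plinth, 101 mm ahead of the bin's middle (plain steel, 84 mm wide): the arm passes through its J-shaped slot, upright when straight ahead, with a notch to the +y side at the very bottom. The point is the slot's foot in its middle setting, 24 mm above the bench; the plate is set in long holes, up to 5 mm higher or lower, not measured.
- notch (a point): Middle of the catch's notch (16 mm to the +y side), middle setting. To hitch: press to the slot's hard bottom (pedal 0.19 to 0.29, feel for it), swing fully over, let up gently some 4 mm at the tread until the lip holds the arm. To unhitch: press to the bottom, swing straight, let rise. Only about 4 mm of tread travel lie between clearing the lip and the bottom.
Things that resemble listed ones, but are neither listed nor needed, are in the scene too. Leave any green, orange or yellow look-alike of the spool alone.

How it is judged (in metres and radians):
On the way, in this order (a step that is already met when the one before it is completed fails the run):
1. the pedal is hitched: the lid stands open by itself with the hand off the pedal (angle between lid's own z axis and vertical above 0.9 rad and contact force between pedal_arm and the fingers below 0.2 N and contact force between pedal_arm and the arm below 0.2 N), for 0.4 s.
2. the empty spool lies in the bin, let go, while the lid still stands open (horizontal distance between spool and bin below 0.09 m and z of spool in the frame of bin between 0.06 and 0.19 m and angle between lid's own z axis and vertical above 0.9 rad and contact force between spool and the fingers below 0.1 N), for 0.2 s.
At the end, for the whole second after the job is handed in: The empty spool lies at rest inside the bin (within 90 mm of its middle, below the rim); the pedal is fully up (under 0.02 rad) and the lid shut (under 0.05 rad); the hand is off everything (horizontal distance between spool and bin below 0.09 m and z of spool in the frame of bin between 0.06 and 0.19 m and angle between lid's own z axis and vertical below 0.05 rad and value of joint pedal below 0.02 rad and linear speed of spool below 0.03 m/s); the robot touches nothing.
It fails at once if a hand or arm pressed on the pedal with more than 20 N (contact force between pedal_arm and the fingers above 20 N or contact force between pedal_arm and the arm above 20 N).
It fails at once if the pedal was let snap up: it rose faster than 0.5 rad/s (about 95 mm/s at the tread) (velocity of joint pedal below -0.5 rad/s).
It fails at once if the lid was pushed or lifted by hand (more than 4 N) instead of by its pedal (contact force between lid and the fingers above 4 N or contact force between lid and the arm above 4 N).
It fails at once if another thing on the bench was disturbed (moved more than 25 mm) (distance of any of full_spool_a, full_spool_b, mug, tape_roll, glass_bottle, wax_tin, mallet, stamp_block from where it was at the start of the episode above 0.025 m).
It also fails if it takes over 72 s, if anything falls off the work surface, if the arm or the gripper's body presses on something with over 40 N, if the wrist force passes 120 N, or if a joint passes its speed limit or range.

### The arm

A 7-joint arm with a two-finger parallel gripper is mounted at the origin on the work surface. World frame = base frame: x ahead of the robot, y to its left, z up, the work surface at z = 0. Lengths are in mm, angles in rad, forces in N, time in s.
With the tool pointing down it reaches from about 400 to 850 mm from the base axis. Payload 4.4 kg.
Tool frame: the origin (TCP) lies between the finger pads; the fingertips stand 17 mm ahead of it and the grasp point (between the pads) lies 2 mm behind it; z points along the fingers, y is the line along which they close (so a half turn about z gives the same grasp; the last joint's range is limited). The gripper opens to 94 mm and grips with 3 to 60 N. Pads are 16 mm wide; open, the fingers measure 119 mm over their backs; the gripper's body (75 mm by 177 mm) begins 78 mm behind the grasp point.
Start: joints at [-1.259, 0.628, 0.038, 1.517, -0.027, 0.996, -0.02], TCP at [239.747, 604.185, 222.478] pointing down, gripper open.
Joint ranges: [-3.06, 3.06], [-0.37, 2.12], [-1.25, 1.32], [0.18, 2.47], [-1.1, 4.24], [0.23, 1.98], [-2.94, 2.94]. Speed limits (rad/s): [2.57, 2.57, 3.14, 3.14, 3.14, 3.14, 3.14].

### API

Orientations are given as a rotation vector (axis times angle).
In Python, from workcell import readout, snapshot, workorder gives the robot as it stands.
- The arm moves only by the tool drive_tool, never from a script. Its argument "moves" is a list of rows, each a list of 7 numbers: the turn, a rotation vector about the tool's x, y, z in rad, then the shift along the tool's x, y, z in cm, then the opening, from 0 (shut) to 1 (fully open). In form: [[rx, ry, rz, tx, ty, tz, fingers], ...]. A call has 1 to 10 rows; each row shifts and turns the commanded pose from where the row before left it, along the tool's axes as they then stand; what a row does not reach is not made up. A row lasts 1/10 s, in which the tool goes at most 50 mm and 8.59 degrees, less where a joint would pass 70% of its speed; a pose out of reach is approached as far as the arm can. A call with a gripper value outside its range is refused whole. The fingers move at their own pace and stop on an object; the grip force is fixed at half the most. Time passes only in rows, so rows that do not move let the fingers close. It gives the time, the measured TCP pose, the force, the opening and the grip force at its end, in the units of the state.
- readout.read_state(): the state, without advancing time (a new reading comes with each control period).
- snapshot(name): name is "side" or "top" or "wrist"; returns a dict with "pixels" (384x512x3 uint8, red, green, blue), "z_map" (384x512 float32, mm along the optical axis (not along the pixel's ray), 0 where there is no reading), "intrinsics" (3x3 intrinsics, pixels), "position" and "rotation" of the camera in the world; the wrist camera has in their place "T_tool_cam" (4x4, takes a point from camera to tool coordinates, whose origin is the TCP and whose axes are the flange's). Camera axes: x right, y down, z forward; pixel columns grow to the right and rows downward; lengths in mm; the calibration is good to about 2 mm. A picture is of the moment at which its call begins: read the wrist's pose just before it.
- workorder.sign_off(): hands the job in; it is judged then, once.
The state is a dict: "time_s": time; "joint_positions": joint angles; "joint_velocities": joint speeds; "joint_efforts": joint torques, N m; "position": TCP position; "ee_rot": TCP orientation; "force": force on the tool from outside, world axes, zero at the start; "torque": the same for the moment, N m; "finger_gap": finger opening in mm; "grip_force": force on a finger pad.
Only numpy, scipy, OpenCV 4.12 (cv2) and the standard library are available. Lean on these libraries where they do the work, as an engineer would, in place of code of your own. Each camera call takes 0.05 s, during which the arm holds its last target. There are 200 camera calls.

## Working session

There is one attempt and no reset: what is moved stays moved. The work goes in short steps, Python scripts to look and compute and a tool call to move; the robot and the scene stay as the last step left them, time stands still between calls to the robot, and variables do not carry over. Pictures are saved under pics/ and viewed, at most 10 in all, crops included, and the job is handed in when it is done.

Besides the shell and the picture viewer there is one more tool, called by a JSON object that holds its "op" and its "data", one argument or row to a line. drive_tool: Moves the arm, as the interface text tells. Its arguments: {"type":"object","properties":{"moves":{"type":"array","items":{"type":"array","items":{"type":"number"}}}},"required":["moves"]}

```bash
mkdir -p pics; ls; cat > h.py <<'E'
import numpy as np, cv2, pickle
from scipy.spatial.transform import Rotation as R
from workcell import readout, snapshot, workorder
def world(s,st=None):
    """per-pixel world points from depth"""
    K=np.array(s['intrinsics']);z=s['z_map'];v,u=np.mgrid[:384,:512]
    c=np.stack([(u-K[0,2])/K[0,0]*z,(v-K[1,2])/K[1,1]*z,z],-1)
    if 'T_tool_cam' in s:
        T=np.array(s['T_tool_cam']);c=c@T[:3,:3].T+T[:3,3]
        return c@R.from_rotvec(st['ee_rot']).as_matrix().T+np.array(st['position'])
    r=np.array(s['rotation']);r=r if r.shape==(3,3) else R.from_rotvec(r).as_matrix()
    return c@r.T+np.array(s['position'])
def take(n):
    st=readout.read_state();s=snapshot(n);return s,world(s,st)
E
python3 - <<'E'
from h import *
st=readout.read_state();print({k:np.round(v,3).tolist() for k,v in st.items()})
ims=[]
for n in('side','top'):
    s,w=take(n);pickle.dump((s,w),open(n+'.pkl','wb'))
    cv2.imwrite(f'pics/{n}0.png',s['pixels'][...,::-1])
    print(n,np.round(s['position']),np.round(np.array(s['rotation']),2).tolist(),np.array(s['intrinsics'])[0,0],[np.round(w[r,c]).tolist() for r,c in((192,256),(300,100),(300,400))])
E
```

```text
pics
{'time_s': 0.0, 'joint_positions': [-1.259, 0.629, 0.038, 1.518, -0.027, 0.996, -0.02], 'joint_velocities': [0.0, 0.0, -0.001, 0.001, 0.0, 0.0, -0.0], 'joint_efforts': [0.001, -54.973, 1.144, -18.664, -0.052, 0.024, 0.0], 'position': [239.517, 603.572, 221.579], 'ee_rot': [-0.59, -3.085, 0.003], 'force': [0.307, -0.26, -0.263], 'torque': [0.03, -0.006, 0.017], 'grip_force': 0.0, 'finger_gap': 94.17}
side [ -30. -399. 1095.] [-2.25, 1.21, -0.42] 406.4802247482775 [[656.0, 35.0, -0.0], [54.0, -25.0, 398.0], [550.0, -507.0, 32.0]]
top [ 434.  -43. 1253.] [-2.15, 2.16, -0.15] 350.5163989725837 [[573.0, -53.0, 1.0], [199.0, 486.0, 1.0], [197.0, -548.0, 8.0]]
```

View pics/side0.png

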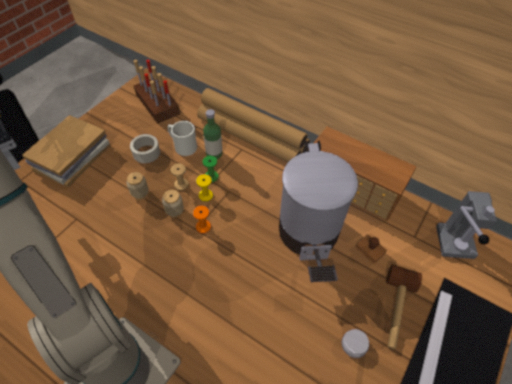

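View pics/top0.png

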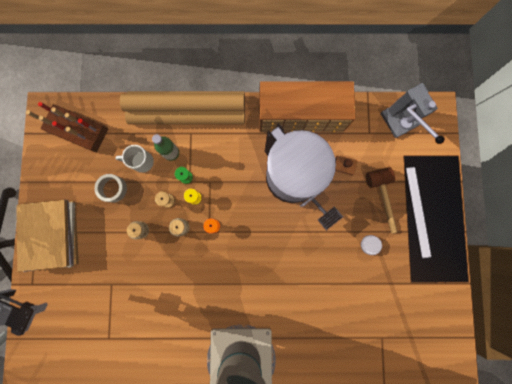

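```bash
python3 - <<'E'
from h import *
s,w=pickle.load(open('top.pkl','rb'));S,W=pickle.load(open('side.pkl','rb'))
for nm,(u,v) in dict(a=(136,230),b=(164,199),c=(178,227),orange=(212,226),yellow=(192,196),green=(183,174),mug=(138,158),bottle=(160,145),tread=(330,217),tin=(371,245),tape=(109,188),lid=(300,165)).items():
    p=w[v-4:v+5,u-4:u+5].reshape(-1,3);zt=np.percentile(p[:,2],80);q=w.reshape(-1,3)
    m=(np.hypot(q[:,0]-p[:,0].mean(),q[:,1]-p[:,1].mean())<45)&(abs(q[:,2]-zt)<6)
    print(nm,zt.round(),q[m].mean(0).round(1),m.sum(),'mid',(q[m].max(0)+q[m].min(0))[:2]/2)
q=w.reshape(-1,3);m=(abs(q[:,2]-278)<15)&(q[:,0]>400)&(q[:,1]<0)&(q[:,1]>-350)
m2=m.reshape(384,512).astype(np.uint8)
n,l,stt,c=cv2.connectedComponentsWithStats(m2)
k=1+np.argmax(stt[1:,4]);pp=w[l==k];print('lid',(pp.max(0)+pp.min(0))/2,pp.max(0)-pp.min(0),stt[k])
(cx,cy),r=cv2.minEnclosingCircle(pp[:,:2].astype(np.float32));print(cx,cy,r)
a=cv2.resize(S['pixels'][110:250,110:250],(560,560),interpolation=3)
cv2.imwrite('pics/c1.png',a[...,::-1])
b=cv2.resize(s['pixels'][120:250,250:360],(440,520),interpolation=3)
cv2.imwrite('pics/c2.png',b[...,::-1])
E
```

```text
a 88.0 [438.7 351.7  86.2] 158 mid [439.38720534 352.04553499]
b 87.0 [543.9 263.1  85.6] 155 mid [543.80665961 262.91355652]
c 87.0 [449.2 211.   85.7] 161 mid [448.9102864  209.56800643]
orange 88.0 [452.9  99.   85.7] 157 mid [453.64832299  98.43849255]
yellow 87.0 [553.  167.2  85.7] 154 mid [553.53029867 166.91724177]
green 88.0 [627.4 199.1  85.9] 146 mid [626.64366287 198.78500981]
mug 8.0 [696.4 374.2   6.5] 146 mid [691.8630235  361.56098988]
bottle 177.0 [713.5 248.  173.7] 6 mid [714.32539567 250.85399733]
tread 93.0 [ 476.  -297.    91.5] 283 mid [ 477.57466219 -295.01651582]
tin 34.0 [ 386.5 -452.    33.2] 249 mid [ 386.68216072 -452.66156646]
tape 3.0 [588.7 469.9   1.1] 238 mid [588.1988117  469.13325356]
lid 276.0 [ 619.  -176.   274.1] 772 mid [ 619.41531425 -176.14347712]
lid [ 628.26433398 -181.93099578  271.44870322] [193.02160652 192.70056681  16.89540038] [ 268  130   68   67 3313]
630.2341918945312 -178.0670166015625 100.53816986083984
```

View pics/c1.png

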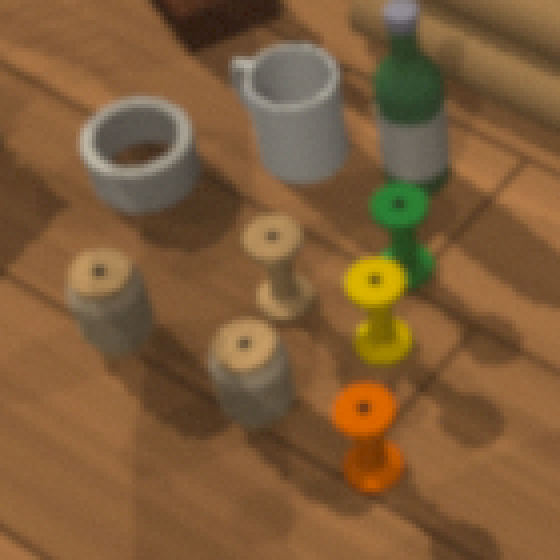

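View pics/c2.png

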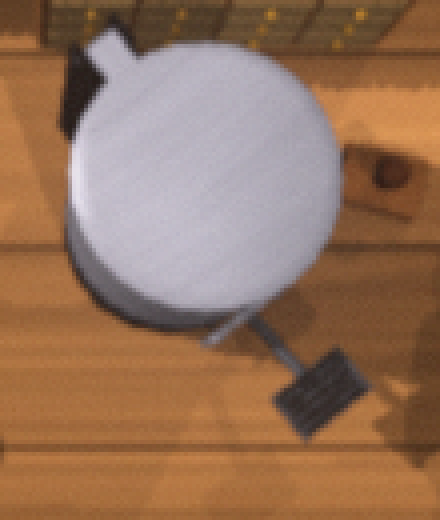

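```bash
cat >> h.py <<'E'
def plan(wps):
    """wps: list of (xyz, yaw of tool y axis in world); tool down. prints shift in cm in tool axes & rz, sequential (translate in the start frame, then turn)"""
    st=readout.read_state();M=R.from_rotvec(st['ee_rot']).as_matrix();p=np.array(st['position'])
    for xyz,yaw in wps:
        y=np.array([np.cos(yaw),np.sin(yaw),0]);z=np.array([0,0,-1.]);x=np.cross(y,z)
        G=np.stack([x,y,z],1);H=np.stack([-x,-y,z],1)
        rs=[R.from_matrix(M.T@g).as_rotvec() for g in(G,H)]
        print('shift',(M.T@(np.array(xyz)-p)/10).round(2),'turn A',rs[0].round(3),'turn B',rs[1].round(3))
        k=np.argmin([np.linalg.norm(r) for r in rs]);M=(G,H)[k];p=np.array(xyz)
E
python3 - <<'E'
from h import *
s,w=pickle.load(open('top.pkl','rb'))
m=(abs(w[...,2]-91)<8)&(np.hypot(w[...,0]-477,w[...,1]+296)<50)
p=w[m];rc=cv2.minAreaRect(p[:,:2].astype(np.float32));print('tread',rc,p.mean(0))
m=(w[...,2]>262)&(np.hypot(w[...,0]-628,w[...,1]+182)<112);p=w[m]
hull=cv2.convexHull(p[:,:2].astype(np.float32));print('lid',cv2.fitEllipse(hull),p.mean(0))
t=np.array([477.,-296]);b=np.array([629,-182]);print('yaw x_bin',np.arctan2(*(b-t)[::-1]),np.linalg.norm(b-t))
st=readout.read_state();print(R.from_rotvec(st['ee_rot']).as_matrix().round(3))
plan([((430,200,220),2.2),((475,-297,200),2.2)])
# side view check of the tread
S,W=pickle.load(open('side.pkl','rb'))
m=(abs(W[...,2]-91)<8)&(np.hypot(W[...,0]-477,W[...,1]+296)<60);q=W[m];print('side',cv2.minAreaRect(q[:,:2].astype(np.float32)),q.mean(0))
E
```

```text
tread ((476.7092590332031, -296.3067932128906), (45.370697021484375, 72.85411834716797), 37.236366271972656) [ 476.65304139 -295.97807341   90.9821854 ]
lid ((630.8511352539062, -177.94554138183594), (191.57757568359375, 206.83596801757812), 125.01197814941406) [ 625.82306602 -179.39508871  270.17716303]
yaw x_bin 0.6435011087932844 190.0
[[-0.93   0.369 -0.001]
 [ 0.369  0.929 -0.001]
 [-0.    -0.002 -1.   ]]
shift [-32.59 -30.5    0.22] turn A [-1.000e-03 -1.000e-03 -1.007e+00] turn B [-1.000e-03  2.000e-03  2.135e+00]
shift [ 25.61 -42.83   2.  ] turn A [0. 0. 0.] turn B [0.    0.    3.142]
side ((473.75115966796875, -295.275146484375), (51.005165100097656, 72.57411193847656), 37.74662780761719) [ 471.86002227 -297.00846447   91.27853949]
```

{"op": "drive_tool", "data": {
  "moves": [
    [0,0,0,-3.26,-3.05,0,0.36],
    [0,0,0,-3.26,-3.05,0,0.36],
    [0,0,0,-3.26,-3.05,0,0.36],
    [0,0,0,-3.26,-3.05,0,0.36],
    [0,0,0,-3.26,-3.05,0,0.36],
    [0,0,0,-3.26,-3.05,0,0.36],
    [0,0,0,-3.26,-3.05,0,0.36],
    [0,0,0,-3.26,-3.05,0,0.36],
    [0,0,0,-3.26,-3.05,0,0.36],
    [0,0,0,-3.26,-3.05,0,0.36]
  ]
}}

```text
time_s: 1.1
position: [430.6, 198.7, 222.4]
ee_rot: [-0.59, -3.086, 0.0]
force: [1.5, -0.3, -0.2]
finger_gap: 34.0
grip_force: 0.0
```

{"op": "drive_tool", "data": {
  "moves": [
    [0,0,-0.142,0,0,0,0.36],
    [0,0,-0.142,0,0,0,0.36],
    [0,0,-0.142,0,0,0,0.36],
    [0,0,-0.142,0,0,0,0.36],
    [0,0,-0.142,0,0,0,0.36],
    [0,0,-0.142,0,0,0,0.36],
    [0,0,-0.136,0,0,0,0.36]
  ]
}}

```text
time_s: 1.8
position: [430.0, 200.2, 222.2]
ee_rot: [0.952, -2.993, 0.0]
force: [0.5, -0.1, 0.2]
finger_gap: 33.7
grip_force: 0.0
```

```bash
python3 - <<'E'
from h import *
plan([((475,-297,200),2.219)])
E
```

```text
shift [ 25.05 -43.19   2.23] turn A [ 0.    -0.001 -0.032] turn B [-1.000e-03 -0.000e+00  3.109e+00]
```

{"op": "drive_tool", "data": {
  "moves": [
    [0,0,0,2.5,-4.32,0.22,0.36],
    [0,0,0,2.5,-4.32,0.22,0.36],
    [0,0,0,2.5,-4.32,0.22,0.36],
    [0,0,0,2.5,-4.32,0.22,0.36],
    [0,0,0,2.5,-4.32,0.22,0.36],
    [0,0,0,2.5,-4.32,0.22,0.36],
    [0,0,0,2.5,-4.32,0.22,0.36],
    [0,0,0,2.5,-4.32,0.22,0.36],
    [0,0,0,2.5,-4.32,0.22,0.36],
    [0,0,-0.032,2.5,-4.32,0.22,0.36]
  ]
}}

```text
time_s: 2.8
position: [472.5, -298.8, 200.1]
ee_rot: [0.992, -2.981, -0.001]
force: [1.2, -0.4, -0.1]
finger_gap: 33.8
grip_force: 0.0
```

```bash
python3 - <<'E'
from h import *
s,w=take('wrist');print(np.round(s['T_tool_cam'],2).tolist())
cv2.imwrite('pics/w1.png',s['pixels'][...,::-1]);pickle.dump((s,w),open('w1.pkl','wb'))
m=(abs(w[...,2]-91)<5)&(np.hypot(w[...,0]-477,w[...,1]+296)<60);print(m.sum())
if m.sum()>20:print(cv2.minAreaRect(w[m][:,:2].astype(np.float32)),w[m].mean(0),w[m].min(0),w[m].max(0))
plan([((476.5,-296,200),2.219)]);print(readout.read_state()['joint_positions'])
E
```

```text
[[-0.0, -0.96, -0.28, 80.33], [1.0, 0.0, -0.0, 0.9], [0.0, -0.28, 0.96, -161.61], [0.0, 0.0, 0.0, 1.0]]
3119
((475.20281982421875, -295.1564636230469), (46.95316696166992, 72.31703186035156), 37.663143157958984) [ 473.5620671  -296.55487656   89.96023864] [ 435.44206358 -337.24800579   86.00330732] [ 515.4884195  -253.07752268   95.89892415]
shift [-1.22  0.83 -0.03] turn A [-0.007 -0.004 -0.014] turn B [-0.007  0.01   3.128]
[ 0.60886311  0.53091574 -0.12243245  1.78907019  0.0934106   0.82271199
  2.64484126]
```

View pics/w1.png

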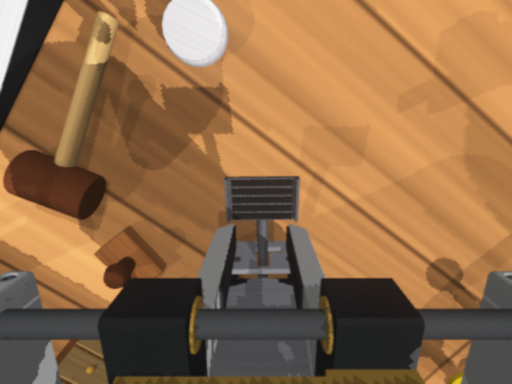

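```bash
python3 - <<'E'
from h import *
st=readout.read_state();print(st['time_s'],st['position'],st['joint_velocities'])
plan([((476,-295.7,120),2.222)])
s,w=pickle.load(open('w1.pkl','rb'))
a=.652;x=(w[...,0]-476)*np.cos(a)+(w[...,1]+295.7)*np.sin(a);y=-(w[...,0]-476)*np.sin(a)+(w[...,1]+295.7)*np.cos(a)
for lo in range(-42,42,3):
    m=(abs(x)<14)&(y>=lo)&(y<lo+3)&(w[...,2]>70)&(w[...,2]<110);print(lo,w[m][:,2].mean().round(1),end='; ')
E
```

```text
2.85 [ 471.53875757 -309.91540315  199.78056461] [-0.04750051 -0.04220095  0.03445987  0.09029681 -0.00170497 -0.02835292
 -0.19132122]
shift [-1.23  0.93  7.97] turn A [-0.007 -0.004 -0.017] turn B [-0.007  0.01   3.125]
-42 nan; -39 nan; -36 93.3; -33 89.8; -30 89.3; -27 89.5; -24 89.7; -21 89.7; -18 89.7; -15 89.6; -12 89.6; -9 89.6; -6 89.6; -3 89.6; 0 89.5; 3 89.4; 6 89.7; 9 89.7; 12 89.6; 15 89.5; 18 89.5; 21 89.6; 24 89.4; 27 89.6; 30 88.5; 33 91.4; 36 93.3; 39 nan; <stdin>:7: RuntimeWarning: Mean of empty slice.
  ret = ret.dtype.type(ret / rcount)
```

{"op": "drive_tool", "data": {
  "moves": [
    [0,0,0,-0.3,0.2,1.0,0.36],
    [0,0,0,-0.2,0.2,1.0,0.36],
    [0,0,0,0,0,1.0,0.36],
    [0,0,0,0,0,1.0,0.36],
    [0,0,0,0,0,0,0.36],
    [0,0,0,0,0,0,0.36]
  ]
}}

```text
time_s: 3.45
position: [474.6, -290.0, 160.3]
ee_rot: [0.993, -2.98, -0.001]
force: [0.4, -0.3, 0.6]
finger_gap: 33.9
grip_force: 0.0
```

```bash
python3 - <<'E'
from h import *
st=readout.read_state();print(st['time_s'],st['position'],abs(st['joint_velocities']).max())
s,w=take('wrist');pickle.dump((s,w),open('w1.pkl','wb'))
m=(abs(w[...,2]-91)<6)&(np.hypot(w[...,0]-476,w[...,1]+296)<55);rc=cv2.minAreaRect(w[m][:,:2].astype(np.float32));print(rc)
a=np.deg2rad(rc[2]);c=np.array(rc[0]);out=c-6*np.array([np.cos(a),np.sin(a)])
plan([((*out,120),a+np.pi/2)])
E
```

```text
3.45 [ 474.58586607 -289.99227341  160.26787484] 0.013571384794608435
((474.88909912109375, -295.37493896484375), (46.00425720214844, 72.22047424316406), 37.08353805541992)
shift [ 0.9  -0.41  4.06] turn A [-0.     0.    -0.004] turn B [0.    0.    3.137]
```

{"op": "drive_tool", "data": {
  "moves": [
    [0,0,0,0.3,-0.2,1.2,0.36],
    [0,0,0,0.3,-0.1,1.2,0.36],
    [0,0,0,0.3,-0.1,1.2,0.36],
    [0,0,0,0,0,0.8,0.36],
    [0,0,0,0,0,0.3,0.36],
    [0,0,0,0,0,0,0.36],
    [0,0,0,0,0,0,0.36]
  ]
}}

```text
time_s: 4.2
position: [470.0, -299.2, 113.6]
ee_rot: [-0.992, 2.981, -0.0]
force: [-0.1, -1.1, -0.3]
finger_gap: 33.6
grip_force: 0.0
```

{"op": "drive_tool", "data": {
  "moves": [
    [0,0,0,0,0,0.1,0.36],
    [0,0,0,0,0,0.1,0.36],
    [0,0,0,0,0,0.1,0.36],
    [0,0,0,0,0,0.1,0.36],
    [0,0,0,0,0,0.1,0.36],
    [0,0,0,0,0,0.1,0.36]
  ]
}}

```text
time_s: 4.8
position: [469.7, -299.3, 107.4]
ee_rot: [-0.991, 2.981, -0.0]
force: [-0.4, -0.3, 2.8]
finger_gap: 33.6
grip_force: 1.6
```

{"op": "drive_tool", "data": {
  "moves": [
    [0,0,0,0.03,0,0.1,0.36],
    [0,0,0,0.05,0,0.15,0.36],
    [0,0,0,0.06,0,0.2,0.36],
    [0,0,0,0.06,0,0.2,0.36],
    [0,0,0,0.05,0,0.2,0.36],
    [0,0,0,0.05,0,0.2,0.36],
    [0,0,0,0.05,0,0.2,0.36],
    [0,0,0,0.05,0,0.2,0.36]
  ]
}}

```text
time_s: 5.6
position: [466.6, -301.9, 93.6]
ee_rot: [-0.991, 2.981, -0.001]
force: [-1.0, 0.4, 6.7]
finger_gap: 33.7
grip_force: 3.4
```

{"op": "drive_tool", "data": {
  "moves": [
    [0,0,0,0.05,0,0.2,0.36],
    [0,0,0,0.04,0,0.2,0.36],
    [0,0,0,0.04,0,0.2,0.36],
    [0,0,0,0.04,0,0.2,0.36],
    [0,0,0,0.04,0,0.2,0.36],
    [0,0,0,0.03,0,0.2,0.36]
  ]
}}

```text
time_s: 6.2
position: [464.4, -303.5, 81.6]
ee_rot: [0.991, -2.981, 0.001]
force: [-1.4, -0.3, 6.5]
finger_gap: 34.1
grip_force: 3.4
```

{"op": "drive_tool", "data": {
  "moves": [
    [0,0,0,0.03,0,0.2,0.36],
    [0,0,0,0.03,0,0.2,0.36],
    [0,0,0,0.02,0,0.15,0.36],
    [0,0,0,0.02,0,0.1,0.36],
    [0,0,0,0.01,0,0.1,0.36],
    [0,0,0,0.01,0,0.1,0.36]
  ]
}}

```text
time_s: 6.8
position: [463.2, -304.4, 73.0]
ee_rot: [0.991, -2.981, 0.001]
force: [-1.7, -1.2, 6.4]
finger_gap: 33.7
grip_force: 3.0
```

{"op": "drive_tool", "data": {
  "moves": [
    [0,0,0,0.01,0,0.1,0.36],
    [0,0,0,0.01,0,0.1,0.36],
    [0,0,0,0.01,0,0.1,0.36]
  ]
}}

```text
time_s: 7.1
position: [462.8, -304.7, 70.0]
ee_rot: [0.99, -2.98, 0.001]
force: [-2.7, -1.2, 5.1]
finger_gap: 34.0
grip_force: 2.9
```

{"op": "drive_tool", "data": {
  "moves": [
    [0,0,0,0.01,0,0.1,0.36],
    [0,0,0,0.01,0,0.1,0.36],
    [0,0,0,0.01,0,0.1,0.36]
  ]
}}

```text
time_s: 7.4
position: [462.5, -304.9, 66.9]
ee_rot: [0.99, -2.98, 0.001]
force: [-2.8, -1.3, 5.2]
finger_gap: 34.0
grip_force: 2.8
```

{"op": "drive_tool", "data": {
  "moves": [
    [0,0,0,0.01,0,0.1,0.36],
    [0,0,0,0.01,0,0.1,0.36],
    [0,0,0,0.01,0,0.1,0.36]
  ]
}}

```text
time_s: 7.7
position: [462.3, -305.1, 63.9]
ee_rot: [0.99, -2.98, 0.001]
force: [-2.0, -0.3, 5.1]
finger_gap: 33.8
grip_force: 2.7
```

{"op": "drive_tool", "data": {
  "moves": [
    [0,0,0,0.01,0,0.1,0.36],
    [0,0,0,0.01,0,0.1,0.36]
  ]
}}

```text
time_s: 7.9
position: [462.1, -305.2, 61.8]
ee_rot: [0.99, -2.98, 0.001]
force: [-2.1, -1.2, 5.7]
finger_gap: 33.9
grip_force: 2.6
```

{"op": "drive_tool", "data": {
  "moves": [
    [0,0,0,0.01,0,0.1,0.36],
    [0,0,0,0.01,0,0.1,0.36]
  ]
}}

```text
time_s: 8.1
position: [461.9, -305.3, 59.6]
ee_rot: [0.99, -2.98, 0.001]
force: [-2.7, -2.8, 3.9]
finger_gap: 33.9
grip_force: 2.6
```

{"op": "drive_tool", "data": {
  "moves": [
    [0,0,0,0.01,0,0.1,0.36],
    [0,0,0,0,0,0.05,0.36]
  ]
}}

```text
time_s: 8.3
position: [461.9, -305.2, 57.8]
ee_rot: [0.99, -2.98, 0.0]
force: [-2.4, -2.7, 3.8]
finger_gap: 33.9
grip_force: 2.5
```

{"op": "drive_tool", "data": {
  "moves": [
    [0,0,0,0.01,0,0.1,0.36],
    [0,0,0,0,0,0.05,0.36]
  ]
}}

```text
time_s: 8.5
position: [461.7, -305.1, 56.3]
ee_rot: [0.99, -2.98, -0.0]
force: [-4.5, -3.6, 3.9]
finger_gap: 33.9
grip_force: 2.5
```

{"op": "drive_tool", "data": {
  "moves": [
    [0,0,0,0.01,0,0.1,0.36],
    [0,0,0,0,0,0.05,0.36]
  ]
}}

```text
time_s: 8.7
position: [461.9, -305.0, 54.8]
ee_rot: [0.991, -2.98, -0.0]
force: [-4.1, -3.0, 4.0]
finger_gap: 34.1
grip_force: 2.4
```

{"op": "drive_tool", "data": {
  "moves": [
    [0,0,0,0.03,0,0.1,0.36],
    [0,0,0,0.02,0,0.05,0.36]
  ]
}}

```text
time_s: 8.9
position: [461.8, -305.1, 53.4]
ee_rot: [0.991, -2.981, -0.0]
force: [-4.0, -2.9, 7.1]
finger_gap: 34.0
grip_force: 3.4
```

{"op": "drive_tool", "data": {
  "moves": [
    [0,0,0,0.03,0,0.1,0.36]
  ]
}}

```text
time_s: 9.0
position: [461.8, -305.2, 52.8]
ee_rot: [-0.991, 2.981, -0.0]
force: [-5.1, -1.8, 11.3]
finger_gap: 33.9
grip_force: 5.9
```

{"op": "drive_tool", "data": {
  "moves": [
    [0,0,0,0.02,0,0.1,0.36]
  ]
}}

```text
time_s: 9.1
position: [461.8, -305.3, 52.2]
ee_rot: [-0.991, 2.981, -0.001]
force: [-5.3, -2.0, 15.4]
finger_gap: 33.9
grip_force: 8.2
```

{"op": "drive_tool", "data": {
  "moves": [
    [0,0,0,0.03,0,-0.1,0.36],
    [0,0,0,0,0.15,0,0.36],
    [0,0,0,0,0.2,0,0.36],
    [0,0,0,0,0.2,0,0.36]
  ]
}}

```text
time_s: 9.5
position: [460.0, -302.4, 53.3]
ee_rot: [-0.99, 2.978, -0.006]
force: [-1.5, -4.2, 6.4]
finger_gap: 33.8
grip_force: 3.7
```

{"op": "drive_tool", "data": {
  "moves": [
    [0,0,0,0,0.2,0,0.36],
    [0,0,0,-0.01,0.2,0,0.36],
    [0,0,0,-0.01,0.2,0,0.36],
    [0,0,0,-0.01,0.2,0,0.36]
  ]
}}

```text
time_s: 9.9
position: [456.0, -295.6, 53.4]
ee_rot: [-0.99, 2.977, -0.006]
force: [-0.4, -3.7, 7.9]
finger_gap: 33.9
grip_force: 3.8
```

{"op": "drive_tool", "data": {
  "moves": [
    [0,0,0,-0.02,0.2,0,0.36],
    [0,0,0,-0.02,0.2,0,0.36],
    [0,0,0,-0.02,0.2,0,0.36],
    [0,0,0,-0.03,0.2,0,0.36]
  ]
}}

```text
time_s: 10.3
position: [452.4, -288.6, 53.5]
ee_rot: [-0.99, 2.976, -0.006]
force: [-0.4, -4.5, 7.6]
finger_gap: 34.0
grip_force: 4.0
```

{"op": "drive_tool", "data": {
  "moves": [
    [0,0,0,-0.03,0.2,0,0.36],
    [0,0,0,-0.03,0.2,0,0.36],
    [0,0,0,-0.03,0.2,0,0.36]
  ]
}}

```text
time_s: 10.6
position: [449.8, -283.3, 53.5]
ee_rot: [-0.99, 2.976, -0.007]
force: [-0.2, -3.5, 8.3]
finger_gap: 33.9
grip_force: 4.1
```

{"op": "drive_tool", "data": {
  "moves": [
    [0,0,0,-0.03,0.2,0,0.36],
    [0,0,0,-0.03,0.2,0,0.36]
  ]
}}

```text
time_s: 10.8
position: [448.2, -279.8, 53.6]
ee_rot: [-0.99, 2.975, -0.007]
force: [-0.4, -4.3, 8.1]
finger_gap: 34.2
grip_force: 4.2
```

{"op": "drive_tool", "data": {
  "moves": [
    [0,0,0,-0.03,0.2,0,0.36],
    [0,0,0,-0.03,0.2,0,0.36]
  ]
}}

```text
time_s: 11.0
position: [447.2, -277.3, 53.8]
ee_rot: [-0.99, 2.974, -0.011]
force: [1.6, -8.0, 7.2]
finger_gap: 34.0
grip_force: 3.9
```

{"op": "drive_tool", "data": {
  "moves": [
    [0,0,0,-0.03,0.15,0,0.36],
    [0,0,0,-0.03,0.15,0,0.36]
  ]
}}

```text
time_s: 11.2
position: [446.1, -274.9, 53.9]
ee_rot: [-0.989, 2.974, -0.012]
force: [0.6, -6.4, 7.9]
finger_gap: 33.7
grip_force: 4.2
```

{"op": "drive_tool", "data": {
  "moves": [
    [0,0,0,-0.02,0.15,0,0.36],
    [0,0,0,-0.02,0.1,0,0.36]
  ]
}}

```text
time_s: 11.4
position: [445.1, -272.6, 54.0]
ee_rot: [-0.989, 2.974, -0.012]
force: [1.9, -6.7, 8.9]
finger_gap: 33.4
grip_force: 4.4
```

{"op": "drive_tool", "data": {
  "moves": [
    [0,0,0,-0.02,0.1,0,0.36],
    [0,0,0,0,0,0,0.36]
  ]
}}

```text
time_s: 11.6
position: [444.6, -271.5, 54.0]
ee_rot: [-0.989, 2.974, -0.012]
force: [2.1, -6.8, 9.7]
finger_gap: 33.9
grip_force: 4.5
```

```bash
python3 - <<'E'
from h import *
s,w=take('side');cv2.imwrite('pics/s2.png',cv2.resize(s['pixels'][90:300,240:400],(480,600),interpolation=3)[...,::-1])
E
```

```text
(no output)
```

View pics/s2.png

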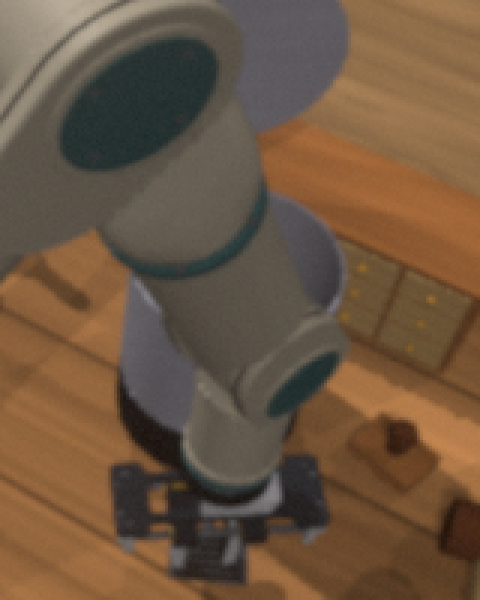

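```bash
python3 - <<'E'
from h import *
s,w=take('wrist');pickle.dump((s,w),open('w2.pkl','wb'));cv2.imwrite('pics/w2.png',cv2.resize(s['pixels'][130:330,140:380],(720,600),interpolation=3)[...,::-1])
E
```

```text
(no output)
```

View pics/w2.png

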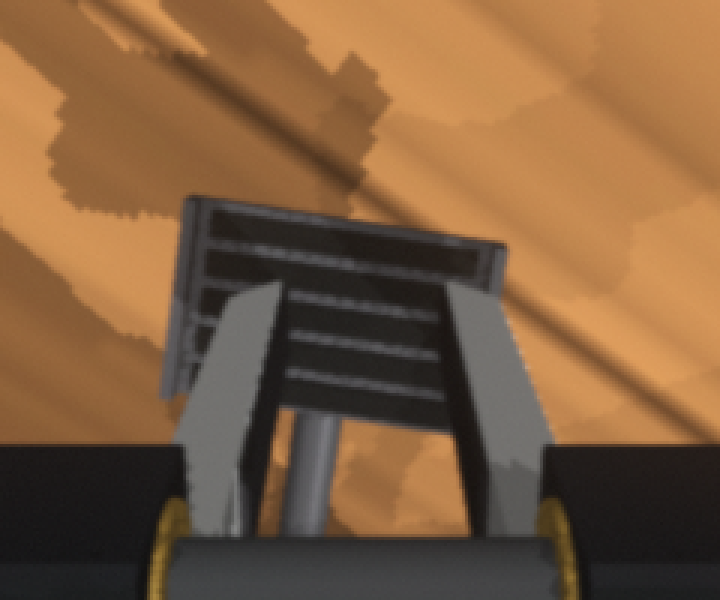

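{"op": "drive_tool", "data": {
  "moves": [
    [0,0,0,0,0.1,0,0.36],
    [0,0,0,0,0,-0.05,0.36],
    [0,0,0,0,0,-0.1,0.36],
    [0,0,0,0,0,-0.1,0.36]
  ]
}}

```text
time_s: 12.1
position: [443.9, -270.1, 56.0]
ee_rot: [-0.989, 2.974, -0.01]
force: [3.0, -5.3, 3.2]
finger_gap: 33.5
grip_force: 2.9
```

{"op": "drive_tool", "data": {
  "moves": [
    [0,0,0,0,0,-0.1,0.36],
    [0,0,0,0,0,-0.1,0.36]
  ]
}}

```text
time_s: 12.3
position: [444.1, -270.1, 58.0]
ee_rot: [-0.99, 2.973, -0.01]
force: [3.1, -4.6, 2.9]
finger_gap: 33.8
grip_force: 2.9
```

{"op": "drive_tool", "data": {
  "moves": [
    [0,0,0,0,0,-0.1,0.36],
    [0,0,0,0,0,-0.1,0.36]
  ]
}}

```text
time_s: 12.5
position: [443.8, -269.6, 59.8]
ee_rot: [-0.99, 2.974, -0.009]
force: [3.6, -2.8, 0.4]
finger_gap: 33.8
grip_force: 1.9
```

{"op": "drive_tool", "data": {
  "moves": [
    [0,0,0,0,0,-0.1,0.36],
    [0,0,0,0,-0.1,-0.05,0.36],
    [0,0,0,0,-0.1,0,0.36],
    [0,0,0,0,0,-0.1,0.36]
  ]
}}

```text
time_s: 12.9
position: [440.9, -269.4, 61.3]
ee_rot: [-0.992, 2.98, 0.001]
force: [1.6, -1.7, 1.3]
finger_gap: 34.0
grip_force: 1.1
```

```bash
python3 - <<'E'
from h import *
s,w=take('wrist')
def tread(w,zr):
    n=readout.read_state()
    m=(w[...,2]>zr[0])&(w[...,2]<zr[1])&(np.hypot(w[...,0]-450,w[...,1]+280)<70)
    return m
for d in (pickle.load(open('w2.pkl','rb')),(s,w)):
    m=tread(d[1],(25,60)); g=d[0]['pixels'].astype(int); 
    m&=(g.max(-1)-g.min(-1)<25); m[225:]=0
    print(m.sum(),d[1][m].mean(0), d[1][m][:,2].max(),cv2.minAreaRect(d[1][m][:,:2].astype(np.float32)))
E
```

```text
2323 [ 438.79534151 -287.15548304   33.9305385 ] 40.13214471404921 ((437.9484558105469, -282.3512268066406), (20.37404441833496, 71.08052825927734), 29.885570526123047)
2084 [ 438.67967086 -287.59514889   39.48678526] 45.37390941233758 ((438.5724182128906, -282.04931640625), (19.46063232421875, 71.0406494140625), 28.3232479095459)
```

{"op": "drive_tool", "data": {
  "moves": [
    [0,0,0,0,0,-0.1,0.36],
    [0,0,0,0,0,-0.1,0.36],
    [0,0,0,0,0,-0.1,0.36]
  ]
}}

```text
time_s: 13.25
position: [438.7, -269.1, 64.0]
ee_rot: [0.991, -2.979, -0.004]
force: [-0.4, 0.4, -0.6]
finger_gap: 33.6
grip_force: 0.0
```

```bash
cat >> h.py <<'E'
def tread():
    s,w=take('wrist');g=s['pixels'].astype(int)
    m=(w[...,2]>25)&(w[...,2]<100)&(np.hypot(w[...,0]-450,w[...,1]+280)<70)&(g.max(-1)-g.min(-1)<25);m[225:]=0
    print(m.sum(),w[m].mean(0).round(1),cv2.minAreaRect(w[m][:,:2].astype(np.float32)))
E
python3 -c "
from h import *
tread()"
```

```text
1949 [ 438.5 -287.9   39.5] ((438.0923767089844, -282.29156494140625), (18.11676025390625, 70.95481872558594), 28.64745330810547)
```

{"op": "drive_tool", "data": {
  "moves": [
    [0,0,0,0,0,-0.3,0.36],
    [0,0,0,0,0,-1.0,0.36],
    [0,0,-0.04,0,0,-2.0,0.5],
    [0,0,-0.13,0,0,-3.0,0.7],
    [0,0,-0.13,0,0,-3.0,0.7],
    [0,0,-0.13,0,0,-3.0,0.7],
    [0,0,-0.13,0,0,-2.5,0.7],
    [0,0,-0.13,0,0,-1,0.7],
    [0,0,-0.13,0,0,0,0.7],
    [0,0,0,0,0,0,0.7]
  ]
}}

```text
time_s: 14.3
position: [440.5, -269.3, 221.2]
ee_rot: [-2.084, 2.345, 0.003]
force: [-0.2, 0.5, -0.7]
finger_gap: 66.0
grip_force: 0.0
```

```bash
python3 - <<'E'
from h import *
plan([((500,150,220),3.04),((543.9,263,180),3.04)])
S,W=take('side');pickle.dump(W,open('W3.pkl','wb'))
c=np.array([628,-181]);a=.647
x=(W[...,0]-c[0])*np.cos(a)+(W[...,1]-c[1])*np.sin(a);y=-(W[...,0]-c[0])*np.sin(a)+(W[...,1]-c[1])*np.cos(a)
m=(W[...,2]>290)&(abs(y)<110)&(x>-60)&(x<260)
for z in range(290,520,20):
    k=m&(abs(W[...,2]-z)<10)
    if k.sum():print(z,k.sum(),x[k].min().round(),np.median(x[k]).round(),y[k].min().round(),y[k].max().round())
k=(abs(W[...,2]-250)<5)&(abs(y)<110)&(abs(x)<110);print('rim',k.sum(),W[k].min(0),W[k].max(0),cv2.minEnclosingCircle(W[k][:,:2].astype(np.float32)))
E
```

```text
shift [-42.34  -0.98   0.3 ] turn A [-0.002  0.004 -0.016] turn B [6.000e-03 2.000e-03 3.125e+00]
shift [-11.69  -3.22   4.  ] turn A [0. 0. 0.] turn B [0.    0.    3.142]
290 36 111.0 115.0 9.0 50.0
310 111 110.0 114.0 4.0 77.0
330 209 108.0 112.0 -82.0 92.0
350 318 105.0 110.0 -91.0 96.0
370 386 104.0 108.0 -93.0 100.0
390 412 103.0 106.0 -94.0 101.0
410 419 101.0 104.0 -91.0 100.0
430 416 99.0 103.0 -84.0 93.0
450 375 96.0 101.0 -75.0 82.0
470 284 96.0 100.0 -53.0 61.0
490 6 99.0 100.0 -2.0 6.0
rim 25 [ 608.36492251 -275.6984298   245.34027378] [ 655.66030898 -267.28233583  253.45900552] ((632.0126342773438, -271.2496337890625), 23.79783821105957)
```

{"op": "drive_tool", "data": {
  "moves": [
    [0,0,-0.016,-4.5,-0.1,0,0.7],
    [0,0,0,-4.9,-0.1,0,0.7],
    [0,0,0,-4.9,-0.1,0,0.7],
    [0,0,0,-4.9,-0.2,0,0.7],
    [0,0,0,-4.9,-0.4,0,0.7],
    [0,0,0,-4.9,-0.5,0,0.7],
    [0,0,0,-4.9,-0.5,0,0.7],
    [0,0,0,-4.9,-0.5,0,0.7],
    [0,0,0,-4.9,-0.5,0,0.7],
    [0,0,0,-4.5,-0.5,0,0.7]
  ]
}}

```text
time_s: 15.35
position: [524.1, 207.9, 220.5]
ee_rot: [2.1, -2.334, 0.001]
force: [0.5, -0.4, -0.5]
finger_gap: 65.8
grip_force: 0.0
```

{"op": "drive_tool", "data": {
  "moves": [
    [0,0,0,-2.7,-0.4,0,0.7],
    [0,0,0,-1.5,-0.2,0,0.7],
    [0,0,0,-0.3,-0.1,0,0.7],
    [0,0,0,0,0,1,0.7],
    [0,0,0,0,0,1,0.7],
    [0,0,0,0,0,1,0.7],
    [0,0,0,0,0,0,0.7],
    [0,0,0,0,0,0,0.7]
  ]
}}

```text
time_s: 16.15
position: [535.7, 249.4, 190.4]
ee_rot: [2.103, -2.333, -0.003]
force: [0.2, 0.3, 0.5]
finger_gap: 65.9
grip_force: 0.0
```

```bash
python3 - <<'E'
from h import *
s,w=take('wrist')
k=(abs(w[...,2]-85)<5)&(np.hypot(w[...,0]-544,w[...,1]-263)<40);print(k.sum(),(w[k].max(0)+w[k].min(0))/2,w[k].max(0)-w[k].min(0),cv2.minEnclosingCircle(w[k][:,:2].astype(np.float32)))
plan([((543.9,263,50),3.04)])
cv2.imwrite('pics/w3.png',s['pixels'][...,::-1])
E
```

```text
1733 [542.2319844  264.28917643  83.55605415] [47.00202151 46.99456009  6.17028482] ((542.1102905273438, 264.63763427734375), 23.936662673950195)
shift [-1.37 -0.67 14.09] turn A [ 0.001  0.001 -0.002] turn B [ 2.00e-03 -2.00e-03  3.14e+00]
```

View pics/w3.png

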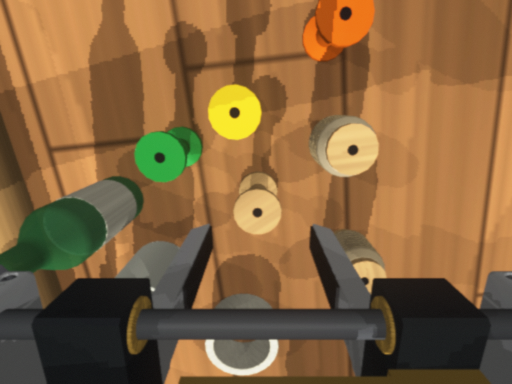

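{"op": "drive_tool", "data": {
  "moves": [
    [0,0,0,-0.5,-0.2,1.5,0.7],
    [0,0,0,-0.5,-0.2,2,0.7],
    [0,0,0,-0.5,-0.1,2,0.7],
    [0,0,0,0,0,2,0.7],
    [0,0,0,0,0,2,0.7],
    [0,0,0,0,0,2,0.7],
    [0,0,0,0,0,1.8,0.7],
    [0,0,0,0,0,1,0.7],
    [0,0,0,0,0,0,0.7],
    [0,0,0,0,0,0,0.1]
  ]
}}

```text
time_s: 17.2
position: [542.3, 265.3, 48.0]
ee_rot: [-2.104, 2.332, 0.003]
force: [0.4, 0.8, 0.4]
finger_gap: 61.0
grip_force: 0.0
```

{"op": "drive_tool", "data": {
  "moves": [
    [0,0,0,0,0,0,0],
    [0,0,0,0,0,0,0],
    [0,0,0,0,0,0,0],
    [0,0,0,0,0,0,0],
    [0,0,0,0,0,0,0],
    [0,0,0,0,0,0,0]
  ]
}}

```text
time_s: 17.8
position: [542.7, 265.4, 48.7]
ee_rot: [-2.103, 2.331, 0.002]
force: [-1.8, 0.2, 6.6]
finger_gap: 46.3
grip_force: 30.0
```

{"op": "drive_tool", "data": {
  "moves": [
    [0,0,0,0,0,0,0.4],
    [0,0,0,0,0,0,0.7],
    [0,0,0,0,0,0,0.7],
    [0,0,0,0,0,0,0.7],
    [0,0,0,0,0,-0.8,0.7],
    [0,0,0,0,0,-1.2,0.7],
    [0,0,0,0,0,-1.1,0.7],
    [0,0,0,0,0,0,0.7],
    [0,0,0,0,0,0,0.7]
  ]
}}

```text
time_s: 18.7
position: [542.6, 264.9, 79.5]
ee_rot: [-2.103, 2.332, 0.001]
force: [-0.0, 0.2, -0.2]
finger_gap: 65.7
grip_force: 0.0
```

```bash
python3 - <<'E'
from h import *
s,w=take('top')
k=(abs(w[...,2]-85)<5)&(np.hypot(w[...,0]-544,w[...,1]-263)<40);print(k.sum(),w[k].mean(0))
s,w=take('wrist')
k=(abs(w[...,2]-85)<6)&(np.hypot(w[...,0]-544,w[...,1]-263)<40);print(k.sum(),w[k].mean(0),w[k].max(0)-w[k].min(0))
print(readout.read_state()['position'])
cv2.imwrite('pics/w4.png',s['pixels'][...,::-1])
E
```

```text
0 [nan nan nan]
5018 [542.07317261 263.04114157  84.27080146] [78.35952025 47.99353573 11.8656076 ]
[542.11029623 264.58623967  78.70728978]<stdin>:3: RuntimeWarning: Mean of empty slice.
  ret = um.true_divide(
```

View pics/w4.png

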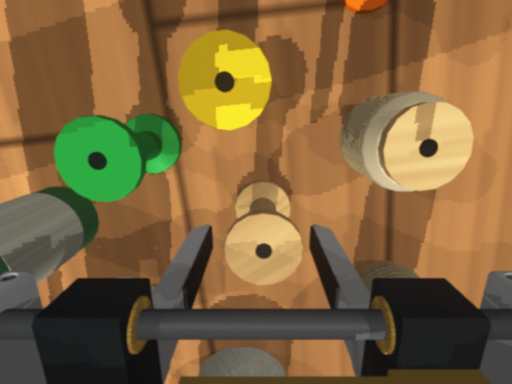

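{"op": "drive_tool", "data": {
  "moves": [
    [0,0,0,0,0,0,0.3],
    [0,0,0,0,0,0,0.3],
    [0,0,0,0,0,0,0.3],
    [0,0,0,0,0,0,0.3],
    [0,0,0,0,0,-0.3,0.3],
    [0,0,0,0,0,-1.0,0.3],
    [0,0,0,0,0,-2,0.3]
  ]
}}

```text
time_s: 19.5
position: [541.5, 264.2, 111.6]
ee_rot: [2.103, -2.331, -0.003]
force: [0.3, 0.2, -0.6]
finger_gap: 46.5
grip_force: 30.0
```

{"op": "drive_tool", "data": {
  "moves": [
    [0,0,0.08,0,0,-3,0.3],
    [0,0,0.1,0,0,-4,0.3],
    [0,0,0.1,0,0,-4,0.3],
    [0,0,0.1,0,0,-4,0.3],
    [0,0,0.1,0,0,-4,0.3],
    [0,0,0.1,0,0,-3,0.3],
    [0,0,0.1,0,0,-1.5,0.3],
    [0,0,0.1,0,0,-0.5,0.3],
    [0,0,0.04,0,0,0,0.3]
  ]
}}

```text
time_s: 20.4
position: [542.4, 265.2, 354.2]
ee_rot: [-0.996, 2.977, 0.003]
force: [-0.2, 0.2, -0.6]
finger_gap: 47.0
grip_force: 30.0
```

```bash
python3 - <<'E'
from h import *
plan([((500,-110,355),2.219),((615,-190,355),2.219)])
print(readout.read_state()['joint_positions'],readout.read_state()['finger_gap'])
E
```

```text
shift [ 25.97 -27.41  -0.19] turn A [ 0.001  0.003 -0.003] turn B [ 5.000e-03 -2.000e-03  3.139e+00]
shift [ -4.34 -13.32   0.  ] turn A [0. 0. 0.] turn B [0.    0.    3.142]
[-0.08514524  0.51600639 -0.68991782  1.4503933   0.33209912  1.29057626
  1.41478145] 47.028735836429604
```

{"op": "drive_tool", "data": {
  "moves": [
    [0,0,0,1.5,-1.5,0,0.3],
    [0,0,0,3,-3.2,0,0.3],
    [0,0,0,3.2,-3.4,0,0.3],
    [0,0,0,3.2,-3.4,0,0.3],
    [0,0,0,3.2,-3.4,0,0.3],
    [0,0,0,3.2,-3.4,0,0.3],
    [0,0,0,3.2,-3.4,0,0.3],
    [0,0,0,3.0,-3.2,0,0.3],
    [0,0,0,1.9,-2.5,0,0.3],
    [0,0,0,0,-2,0,0.3]
  ]
}}

```text
time_s: 21.4
position: [515.8, -127.0, 352.2]
ee_rot: [0.993, -2.979, 0.001]
force: [0.5, 0.2, -0.5]
finger_gap: 46.5
grip_force: 30.0
```

{"op": "drive_tool", "data": {
  "moves": [
    [0,0,0,-1,-2.5,0,0.3],
    [0,0,0,-1,-2.5,0,0.3],
    [0,0,0,-1,-2.5,0,0.3],
    [0,0,0,-0.8,-1.8,0,0.3],
    [0,0,0,0,-0.8,0,0.3],
    [0,0,0,0,0,0,0.3],
    [0,0,0,0,0,0,0.3]
  ]
}}

```text
time_s: 22.1
position: [607.9, -180.0, 351.6]
ee_rot: [1.001, -2.977, -0.003]
force: [-0.4, -0.1, -0.3]
finger_gap: 46.8
grip_force: 30.0
```

```bash
python3 - <<'E'
from h import *
plan([((615,-190,205),2.219)])
print(readout.read_state()['force'],readout.read_state()['finger_gap'])
S,W=take('side');cv2.imwrite('pics/s3.png',cv2.resize(S['pixels'][60:300,220:420],(500,600),interpolation=3)[...,::-1])
E
```

```text
shift [ 0.03 -1.25 14.66] turn A [ 0.002 -0.     0.001] turn B [ 0.000e+00  3.000e-03 -3.141e+00]
[-0.40247336 -0.07571678 -0.27836089] 46.756873316721624
```

View pics/s3.png

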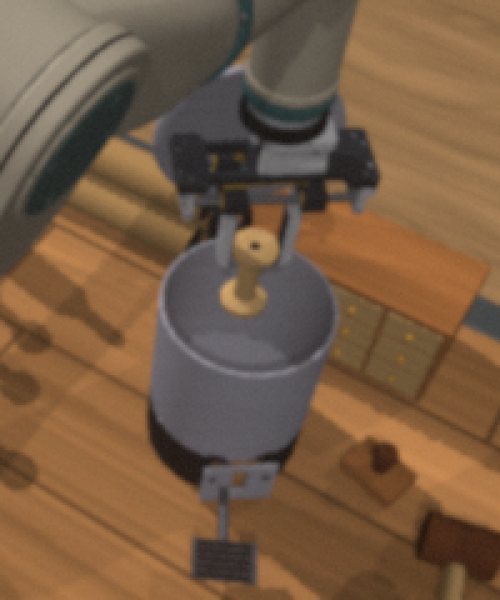

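{"op": "drive_tool", "data": {
  "moves": [
    [0,0,0,0,-0.6,1,0.3],
    [0,0,0,0,-0.6,2,0.3],
    [0,0,0,0,0,2.5,0.3],
    [0,0,0,0,0,2.5,0.3],
    [0,0,0,0,0,2.5,0.3],
    [0,0,0,0,0,2.0,0.3],
    [0,0,0,0,0,1.5,0.3],
    [0,0,0,0,0,0.6,0.3],
    [0,0,0,0,0,0,0.3],
    [0,0,0,0,0,0,0.3]
  ]
}}

```text
time_s: 23.15
position: [616.4, -190.2, 206.1]
ee_rot: [-1.0, 2.977, 0.001]
force: [-0.3, -0.5, -0.4]
finger_gap: 46.6
grip_force: 30.0
```

{"op": "drive_tool", "data": {
  "moves": [
    [0,0,0,0,0,0,0.7],
    [0,0,0,0,0,0,0.7],
    [0,0,0,0,0,0,0.7],
    [0,0,0,0,0,0,0.7],
    [0,0,0,0,0,0,0.7],
    [0,0,0,0,0,0,0.7]
  ]
}}

```text
time_s: 23.75
position: [615.8, -190.2, 205.3]
ee_rot: [1.0, -2.978, -0.002]
force: [-0.2, 0.6, 0.2]
finger_gap: 66.1
grip_force: 0.0
```

{"op": "drive_tool", "data": {
  "moves": [
    [0,0,0,0,0,-1,0.7],
    [0,0,0,0,0,-2,0.7],
    [0,0,0,0,0,-3,0.7],
    [0,0,0,0,0,-3,0.7],
    [0,0,0,0,0,-3,0.7],
    [0,0,0,0,0,-2,0.7],
    [0,0,0,0,0,-1,0.36],
    [0,0,0,0,0,0,0.36]
  ]
}}

```text
time_s: 24.55
position: [616.5, -190.2, 356.9]
ee_rot: [-1.0, 2.976, -0.0]
force: [-0.2, 0.4, -0.5]
finger_gap: 53.6
grip_force: 0.0
```

```bash
python3 - <<'E'
from h import *
S,W=take('side');m=(np.hypot(W[...,0]-627,W[...,1]+181)<88)&(W[...,2]<200)&(W[...,2]>60)
g=cv2.cvtColor(S['pixels'],cv2.COLOR_RGB2HSV);k=m&(g[...,1]>70)&(g[...,0]<25)
print(k.sum(),W[k].mean(0),W[k].min(0),W[k].max(0))
# tread pose now
t=(abs(W[...,2]-40)<9)&(np.hypot(W[...,0]-450,W[...,1]+280)<60)&(g[...,1]<60);print(t.sum(),W[t].mean(0),cv2.minAreaRect(W[t][:,:2].astype(np.float32)))
plan([((480,-300,350),2.219),((441,-272,120),2.219)])
print(readout.read_state()['joint_positions'])
E
```

```text
154 [ 618.66301105 -189.81782941  160.34120426] [ 596.6191775  -212.69941634   76.55919593] [ 690.2452521  -168.22362956  169.11476789]
321 [ 452.89166368 -277.44691745   42.39245462] ((465.78009033203125, -268.9445495605469), (80.52412414550781, 66.56967163085938), 27.37731170654297)
shift [17.46 -0.54  0.54] turn A [ 0.001  0.    -0.   ] turn B [ 0.000e+00 -2.000e-03  3.141e+00]
shift [ 1.42  4.59 23.  ] turn A [0. 0. 0.] turn B [0.    0.    3.142]
[ 0.59789264  0.57481231 -0.61630447  1.32453752  0.3274697   1.34364692
  2.20382289]
```

{"op": "drive_tool", "data": {
  "moves": [
    [0,0,0,1.5,0,0,0.36],
    [0,0,0,3,0,0,0.36],
    [0,0,0,3.5,0,0,0.36],
    [0,0,0,3.5,0.5,0,0.36],
    [0,0,0,3.0,0.8,0,0.36],
    [0,0,0,2.5,1,0.5,0.36],
    [0,0,0,1.2,0.8,1.5,0.36],
    [0,0,0,0.5,0.2,2.5,0.36],
    [0,0,0,0,0,3,0.36],
    [0,0,0,0,0,3,0.36]
  ]
}}

```text
time_s: 25.6
position: [444.5, -277.5, 248.5]
ee_rot: [0.997, -2.977, -0.003]
force: [0.1, -0.6, -0.2]
finger_gap: 33.6
grip_force: 0.0
```

{"op": "drive_tool", "data": {
  "moves": [
    [0,0,0,0,0,3,0.36],
    [0,0,0,0,0,3,0.36],
    [0,0,0,0,0,3,0.36],
    [0,0,0,0,0,2,0.36],
    [0,0,0,0,0,1,0.36],
    [0,0,0,0,0,0,0.36],
    [0,0,0,0,0,0,0.36]
  ]
}}

```text
time_s: 26.3
position: [446.6, -276.9, 130.7]
ee_rot: [1.0, -2.978, -0.002]
force: [0.4, -0.4, 0.7]
finger_gap: 33.8
grip_force: 0.0
```

```bash
python3 - <<'E'
from h import *
st=readout.read_state();print(st['position'])
s,w=take('wrist');g=s['pixels'].astype(int)
m=(w[...,2]>28)&(w[...,2]<58)&(np.hypot(w[...,0]-449,w[...,1]+277)<48)&(g.max(-1)-g.min(-1)<30)
n,l,stt,c=cv2.connectedComponentsWithStats(m.astype(np.uint8));k=1+np.argmax(stt[1:,4]);p=w[l==k]
rc=cv2.minAreaRect(p[:,:2].astype(np.float32));print(len(p),rc,p[:,2].mean(),stt[k])
a=.492;rel=p[:,:2]-[450.3,-275.4]
x=rel@[np.cos(a),np.sin(a)];y=rel@[-np.sin(a),np.cos(a)]
print('along',np.percentile(x,[1,99]),'across',np.percentile(y,[1,99]))
plan([((446.8,-277.3,65),2.219)])
E
```

```text
[ 446.628692   -276.87059411  130.68940704]
3907 ((460.572998046875, -270.2442932128906), (68.74693298339844, 71.45555114746094), 28.757951736450195) 41.47707385826099 [ 217  176   85   74 3907]
along [-21.99230181  41.7332688 ] across [-35.13074424  33.96595705]
shift [ 0.04 -0.01  6.61] turn A [ 0.     0.001 -0.   ] turn B [ 1.000e-03 -0.000e+00  3.141e+00]
```

{"op": "drive_tool", "data": {
  "moves": [
    [0,0,0,0,0,1.5,0.36],
    [0,0,0,0,0,2,0.36],
    [0,0,0,0,0,1.5,0.36],
    [0,0,0,0,0,0.9,0.36],
    [0,0,0,0,0,0.4,0.36],
    [0,0,0,0,0,0.1,0.36],
    [0,0,0,0,0,0.1,0.36],
    [0,0,0,0,0,0,0.36]
  ]
}}

```text
time_s: 27.15
position: [447.0, -276.8, 65.8]
ee_rot: [-1.0, 2.978, 0.001]
force: [-0.6, 0.5, -0.2]
finger_gap: 33.7
grip_force: 0.0
```

{"op": "drive_tool", "data": {
  "moves": [
    [0,0,0,0,0,0.1,0.36],
    [0,0,0,0,0,0.1,0.36],
    [0,0,0,0,0,0.1,0.36],
    [0,0,0,0,0,0.1,0.36]
  ]
}}

```text
time_s: 27.55
position: [446.6, -276.6, 61.3]
ee_rot: [1.0, -2.978, -0.002]
force: [-0.1, -0.1, 0.6]
finger_gap: 33.9
grip_force: 0.0
```

{"op": "drive_tool", "data": {
  "moves": [
    [0,0,0,0,0,0.1,0.36],
    [0,0,0,0,0,0.1,0.36],
    [0,0,0,0,0,0.1,0.36]
  ]
}}

```text
time_s: 27.85
position: [446.8, -276.7, 58.4]
ee_rot: [1.0, -2.978, -0.002]
force: [-0.3, 0.3, 4.3]
finger_gap: 33.9
grip_force: 2.0
```

{"op": "drive_tool", "data": {
  "moves": [
    [0,0,0,0,0,0.1,0.36],
    [0,0,0,0,0,0.1,0.36]
  ]
}}

```text
time_s: 28.05
position: [446.7, -276.9, 56.5]
ee_rot: [1.0, -2.978, -0.001]
force: [-0.5, -0.9, 3.9]
finger_gap: 34.0
grip_force: 2.2
```

{"op": "drive_tool", "data": {
  "moves": [
    [0,0,0,0.01,0,0.1,0.36],
    [0,0,0,0,0,0.05,0.36]
  ]
}}

```text
time_s: 28.25
position: [446.6, -276.9, 54.8]
ee_rot: [1.0, -2.978, -0.002]
force: [-1.1, -0.8, 4.4]
finger_gap: 33.6
grip_force: 2.0
```

{"op": "drive_tool", "data": {
  "moves": [
    [0,0,0,0.01,0,0.1,0.36],
    [0,0,0,0,0,0.05,0.36]
  ]
}}

```text
time_s: 28.45
position: [446.6, -276.9, 53.5]
ee_rot: [1.0, -2.978, -0.001]
force: [-1.5, -1.3, 8.5]
finger_gap: 33.8
grip_force: 4.5
```

{"op": "drive_tool", "data": {
  "moves": [
    [0,0,0,0,0,0.1,0.36]
  ]
}}

```text
time_s: 28.55
position: [446.5, -277.0, 52.9]
ee_rot: [1.0, -2.978, -0.001]
force: [-2.9, -1.4, 15.3]
finger_gap: 34.0
grip_force: 7.4
```

{"op": "drive_tool", "data": {
  "moves": [
    [0,0,0,0,0,-0.07,0.36],
    [0,0,0,0.03,-0.15,0,0.36],
    [0,0,0,0.03,-0.2,0,0.36],
    [0,0,0,0.03,-0.2,0,0.36],
    [0,0,0,0.03,-0.2,0,0.36]
  ]
}}

```text
time_s: 29.05
position: [448.5, -281.1, 53.0]
ee_rot: [1.001, -2.975, -0.008]
force: [-3.3, 4.6, 11.4]
finger_gap: 34.0
grip_force: 5.3
```

{"op": "drive_tool", "data": {
  "moves": [
    [0,0,0,0.02,-0.2,0,0.36],
    [0,0,0,0.02,-0.2,0,0.36],
    [0,0,0,0.02,-0.2,0,0.36],
    [0,0,0,0.02,-0.2,0,0.36]
  ]
}}

```text
time_s: 29.45
position: [452.0, -288.0, 52.9]
ee_rot: [1.001, -2.974, -0.009]
force: [-4.7, 4.1, 11.8]
finger_gap: 34.0
grip_force: 5.5
```

{"op": "drive_tool", "data": {
  "moves": [
    [0,0,0,0.01,-0.2,0,0.36],
    [0,0,0,0.01,-0.2,0,0.36],
    [0,0,0,0.01,-0.2,0,0.36],
    [0,0,0,0.01,-0.2,0,0.36]
  ]
}}

```text
time_s: 29.85
position: [456.3, -294.7, 52.9]
ee_rot: [1.0, -2.973, -0.009]
force: [-5.6, 4.0, 11.1]
finger_gap: 34.1
grip_force: 5.6
```

{"op": "drive_tool", "data": {
  "moves": [
    [0,0,0,0.01,-0.2,0,0.36],
    [0,0,0,0,-0.2,0,0.36],
    [0,0,0,0,-0.2,0,0.36],
    [0,0,0,0,-0.2,0,0.36]
  ]
}}

```text
time_s: 30.25
position: [461.1, -301.1, 52.9]
ee_rot: [1.0, -2.973, -0.009]
force: [-5.9, 4.1, 11.9]
finger_gap: 34.2
grip_force: 5.7
```

{"op": "drive_tool", "data": {
  "moves": [
    [0,0,0,0,-0.2,0,0.36],
    [0,0,0,0,-0.15,0,0.36]
  ]
}}

```text
time_s: 30.45
position: [463.4, -303.9, 52.9]
ee_rot: [1.0, -2.974, -0.008]
force: [-5.6, 3.6, 11.2]
finger_gap: 33.8
grip_force: 5.6
```

{"op": "drive_tool", "data": {
  "moves": [
    [0,0,0,0,-0.15,0,0.36],
    [0,0,0,0,-0.1,0,0.36]
  ]
}}

```text
time_s: 30.65
position: [464.5, -305.2, 52.9]
ee_rot: [1.0, -2.973, -0.01]
force: [-5.0, 6.1, 12.9]
finger_gap: 34.1
grip_force: 6.3
```

{"op": "drive_tool", "data": {
  "moves": [
    [0,0,0,0,-0.1,0,0.36],
    [0,0,0,0,-0.1,0,0.36]
  ]
}}

```text
time_s: 30.85
position: [465.1, -306.0, 52.8]
ee_rot: [1.0, -2.972, -0.012]
force: [-6.3, 6.0, 12.8]
finger_gap: 33.7
grip_force: 6.6
```

```bash
python3 - <<'E'
from h import *
s,w=take('wrist');g=s['pixels'].astype(int)
m=(w[...,2]>22)&(w[...,2]<48)&(np.hypot(w[...,0]-460,w[...,1]+304)<60)&(g.max(-1)-g.min(-1)<30);m[222:]=0
p=w[m];rel=p[:,:2]-[626.6,-180.9];a=.647
x=rel@[np.cos(a),np.sin(a)];y=rel@[-np.sin(a),np.cos(a)]
o=x<x.min()+15
print(len(p),cv2.minAreaRect(p[:,:2].astype(np.float32)),'x',x.min(),'y',np.percentile(y[o],[1,99]))
E
```

```text
1644 ((452.7051086425781, -311.8350830078125), (11.340696334838867, 71.0028076171875), 37.31978988647461) x -223.49388066922643 y [-34.48269494  34.86000675]
```

{"op": "drive_tool", "data": {
  "moves": [
    [0,0,0,0,0.1,-0.05,0.36],
    [0,0,0,0,0.1,-0.1,0.36],
    [0,0,0,0,0,-0.1,0.36],
    [0,0,0,-0.01,0,-0.1,0.36],
    [0,0,0,-0.01,0,-0.1,0.36],
    [0,0,0,-0.01,0,-0.1,0.36]
  ]
}}

```text
time_s: 31.5
position: [467.3, -307.8, 58.4]
ee_rot: [1.0, -2.978, -0.003]
force: [-2.1, 1.8, 4.1]
finger_gap: 33.6
grip_force: 1.7
```

{"op": "drive_tool", "data": {
  "moves": [
    [0,0,0,-0.01,0,-0.1,0.36],
    [0,0,0,-0.01,0,-0.1,0.36],
    [0,0,0,-0.01,0,-0.15,0.36],
    [0,0,0,-0.02,0,-0.15,0.36],
    [0,0,0,-0.02,0,-0.2,0.36],
    [0,0,0,-0.02,0,-0.2,0.36]
  ]
}}

```text
time_s: 32.1
position: [468.2, -307.3, 67.7]
ee_rot: [1.0, -2.978, -0.002]
force: [-1.7, 2.6, 4.3]
finger_gap: 33.6
grip_force: 2.0
```

{"op": "drive_tool", "data": {
  "moves": [
    [0,0,0,-0.02,0,-0.2,0.36],
    [0,0,0,-0.03,0.02,-0.2,0.36],
    [0,0,0,-0.03,0.02,-0.2,0.36],
    [0,0,0,-0.03,0.02,-0.2,0.36],
    [0,0,0,-0.03,0,-0.2,0.36],
    [0,0,0,-0.04,0,-0.2,0.36],
    [0,0,0,-0.04,0,-0.2,0.36],
    [0,0,0,-0.04,0,-0.2,0.36]
  ]
}}

```text
time_s: 32.9
position: [470.3, -305.4, 83.8]
ee_rot: [-1.0, 2.978, 0.001]
force: [-0.2, 2.0, 4.5]
finger_gap: 34.0
grip_force: 2.4
```

{"op": "drive_tool", "data": {
  "moves": [
    [0,0,0,-0.04,0,-0.2,0.36],
    [0,0,0,-0.05,0,-0.2,0.36],
    [0,0,0,-0.05,0,-0.2,0.36],
    [0,0,0,-0.05,0,-0.2,0.36],
    [0,0,0,-0.05,0,-0.15,0.36],
    [0,0,0,-0.05,0,-0.15,0.36],
    [0,0,0,-0.05,0,-0.15,0.36]
  ]
}}

```text
time_s: 33.6
position: [472.6, -303.5, 96.2]
ee_rot: [1.0, -2.978, -0.002]
force: [0.1, 1.1, 5.7]
finger_gap: 33.7
grip_force: 2.7
```

{"op": "drive_tool", "data": {
  "moves": [
    [0,0,0,-0.05,0,-0.15,0.36],
    [0,0,0,-0.05,0,-0.15,0.36],
    [0,0,0,-0.05,0,-0.15,0.36],
    [0,0,0,-0.03,0,-0.1,0.36],
    [0,0,0,-0.03,0,-0.1,0.36]
  ]
}}

```text
time_s: 34.1
position: [474.2, -302.4, 102.7]
ee_rot: [1.0, -2.978, -0.001]
force: [-0.5, 0.7, 5.8]
finger_gap: 34.0
grip_force: 2.8
```

Last few millimetres at 10 mm/s, then lift clear.

{"op": "drive_tool", "data": {
  "moves": [
    [0,0,0,-0.03,0,-0.1,0.36],
    [0,0,0,-0.03,0,-0.1,0.36],
    [0,0,0,-0.02,0,-0.1,0.36],
    [0,0,0,-0.02,0,-0.1,0.36],
    [0,0,0,0,0,-0.1,0.36],
    [0,0,0,0,0,-0.1,0.36]
  ]
}}

```text
time_s: 34.7
position: [474.3, -301.9, 108.0]
ee_rot: [0.999, -2.977, -0.003]
force: [-0.6, 0.4, 0.1]
finger_gap: 33.9
grip_force: 0.0
```

{"op": "drive_tool", "data": {
  "moves": [
    [0,0,0,0,0,-0.1,0.36],
    [0,0,0,0,0,-0.1,0.36],
    [0,0,0,0,0,-0.2,0.36],
    [0,0,0,0.2,0,-0.8,0.36],
    [0,0,0,1,0,-2,0.36],
    [0,0,0,1,0,-2,0.36],
    [0,0,0,1,0,-2,0.36],
    [0,0,0,1,0,-1,0.36],
    [0,0,0,0,0,0,0.36],
    [0,0,0,0,0,0,0.36]
  ]
}}

```text
time_s: 35.7
position: [441.3, -326.9, 190.2]
ee_rot: [0.999, -2.978, -0.003]
force: [0.7, 0.0, 0.0]
finger_gap: 34.0
grip_force: 0.0
```

```bash
python3 - <<'E'
from h import *
st=readout.read_state();print(st['time_s'],st['force'],st['position'])
s,w=take('wrist');m=(abs(w[...,2]-91)<8)&(np.hypot(w[...,0]-475,w[...,1]+295.4)<45);print(m.sum(),w[m].mean(0))
s,w=take('top');m=(np.hypot(w[...,0]-627,w[...,1]+181)<70)&(w[...,2]>255);print(m.sum(),np.percentile(w[m][:,2],[5,50,95]))
s0,w0=pickle.load(open('top.pkl','rb'))
for n,(x,y) in dict(a=(439,352),c=(449,210),b=(544,263)).items():
    k=(abs(w[...,2]-85)<5)&(np.hypot(w[...,0]-x,w[...,1]-y)<40);print(n,w[k].mean(0) if k.sum() else None)
E
```

```text
35.7 [0.74039365 0.00315626 0.04588632] [ 441.27113442 -326.93963159  190.18015061]
2223 [ 474.920022   -299.92668065   89.66564799]
1848 [268.96176464 272.75396343 276.24734005]
a [439.53185805 351.24079849  85.18765254]
c [449.15772305 210.8163568   85.75820233]
b None
```

```bash
python3 - <<'E'
from h import *
s0,w0=pickle.load(open('top.pkl','rb'));m=(np.hypot(w0[...,0]-627,w0[...,1]+181)<70)&(w0[...,2]>255);print(np.percentile(w0[m][:,2],[5,50,95]))
print(workorder.sign_off())
E
```

```text
[268.76515854 272.82832636 276.38367802]
the job is handed in; nothing more can be done
None
```

I handed the job in at about 36 s: the empty spool is standing in the bin, the pedal is fully up and the lid is shut at its starting height. The hardest press I read on the pedal was about 16 N. The two full spools have not moved; I did not re-measure the other things on the bench, and the sign-off gave no verdict.

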